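# Feed a ticket pad home in the stack cutter with the push stick

## Task

Set the ticket pad up for trimming in the stack cutter. Touch the pad only with the push stick: with it, first square the pad up against the side fence in front of the clear guard, then feed it along under the guard, close against the fence all the way, until it meets the back gauge, and lay the stick down on the counter, clear of the cutter, standing on its flat underside. Swing the clamp lever right down so that the clamp bar grips the pad, and disturb nothing else on the counter.

Things in the scene. Friction and masses are not known exactly. Their poses are not given: they have to be found in the camera images.
- cutter: Fixed grey desktop stack cutter, 240 (its x) x 410 (its y) mm; origin on the counter. It feeds towards its +y; the side fence is at its +x side, to the right of the feed. Its aluminium bed, top 30 mm above the counter, reaches from x = -121 to 111 and y = -211 to 191 mm. All sizes given as 'cutter x, y' are in this frame.
- fence_face (a point): Middle of the foot of the fence's guiding face, at bed height, cutter x = 75, y = -10 mm; axes as the cutter's. The fence is an aluminium rail along the cutter's y from y = -205 to 185 mm, 14 mm thick, 28 mm high above the bed; its guiding face looks to -x.
- gauge_face (a point): Foot of the back gauge's face, at bed height, cutter x = 22, y = 175 mm; axes as the cutter's. The gauge is a steel bar across the end of the bed, 30 mm high above it, its face looking to -y. A pad that is home has its centre at cutter x = 22, y = 95 mm and its rear end at y = 15 mm.
- guard_edge (a point): Middle of the lower edge of the clear guard, cutter y = -25 mm, 70 mm above the counter; axes as the cutter's. From here the guard slopes up to the grey bridge that crosses the bed from cutter y = 13 to 77 mm, top 132 mm above the counter. The bridge's near post reaches from cutter x = -124 to -96 mm.
- pad_center (a point): Centre of the ticket pad, a rigid block of paper 160 x 106 x 13 mm (0.1 to 0.2 kg) lying flat on the cutter's bed in front of the guard, askew and off the fence. x: along its 160 mm length, which is to lie along the fence, either end first; z: up. It slides on the bed with 1 to 2 N; its edges grip (friction about 1), so pushing sideways close behind a corner that already touches the fence wedges it.
- stick_grip (a point): Middle of the raised grip of the loose wooden push stick (140 g), 36 mm above its flat underside. x: along the stick to its head; z: up. Grip 18 mm wide (y), 62 mm long, top 20 mm above this point. The tail ends 40 mm behind this point. The stick lies on its underside on the counter, left or right of the cutter.
- stick_face (a point): Centre of the rubber front face of the push stick's head, 10 mm above its underside, 130 mm ahead of the grip point; axes as the grip's. The head is 46 mm wide (y) and 27 mm high, with straight sides for pushing sideways; a lip over the face sticks out 6 mm, its lower side 21 mm above the underside. The bar behind is 18 mm wide.
- lever_grip (a point): Centre of the black cross handle of the clamp lever (18 mm thick, 66 mm long along the cutter's x), 108 mm from the hinge, which is parallel to the cutter's x at cutter x = 0, y = 45 mm, 154 mm above the counter. At joint 0 the lever stands 75 degrees above horizontal, leaning to the cutter's +y; it swings over to +y and down.
- clamp_lever (a joint): Angle of the clamp lever, rad: 0 = up, 1.22 = fully down (5 degrees above horizontal). It turns against about 3 N at the handle and stays where it is left. It drives the spring-loaded clamp bar under the bridge, which at 0 is 10 mm above the pad height, meets the pad at about 1.05 rad and presses with about 6 N at the end. Starts between 0 and 0.35.
- clamp_bar: Steel clamp bar under the bridge, 150 mm long, at cutter y = 33 to 57 mm, moved up and down by the lever; origin on its underside.
- stapler: Bystander: black stapler, 36 x 150 x 46 mm, long axis its y; origin at the centre of its underside. Stick and stapler lie one to the left, one to the right of the cutter.
- thread_spool: Bystander: upright thread spool, 27 mm across, 46 mm high, behind the infeed end of the cutter on the fence side; origin at the centre of its underside.
- pin_tin: Bystander: round tin, 66 mm across, 22 mm high; origin at the centre of its underside.
- chalk: Bystander: piece of tailor's chalk, 36 x 46 x 8 mm, lying behind the infeed end of the cutter; origin at the centre of its underside.
- clip_a: Bystander: wooden ticket clip, 10 x 62 x 12 mm, on the counter in front of the cutter; origin at the centre of its underside.
- clip_b: Bystander: a second clip like it.

How it is judged:
On the way, in this order (a step that is already met when the one before it is completed fails the run):
1. the pad lies square against the fence, still in front of the guard (x of pad_center in the frame of cutter above 0.018 m and angle between the x axis of pad_center and the y axis of cutter, either way round below 0.05 rad and y of pad_center in the frame of cutter below -0.07 m), for 0.2 s.
2. the pad has been fed along the fence to the back gauge (x of pad_center in the frame of cutter above 0.018 m and angle between the x axis of pad_center and the y axis of cutter, either way round below 0.04 rad and y of pad_center in the frame of cutter above 0.091 m), for 0.2 s.
3. the clamp bar grips the pad (value of joint clamp_lever above 1.1 rad and contact force between clamp_bar and ticket_pad above 1.5 N), for 0.2 s.
At the end, for the whole second after the job is handed in: The pad lies within 4 mm of the fence and of the back gauge and within 0.04 rad of square, the lever is past 1.1 rad with the clamp bar pressing on the pad with more than 1.5 N, and the push stick rests flat and upright on the counter, touching neither cutter nor pad (all of step 2 and all of step 3 and height (world z) of stick_grip between 0.03 and 0.042 m and angle between stick_grip's own z axis and vertical below 0.12 rad and contact force between push_stick and cutter below 0.05 N and contact force between push_stick and ticket_pad below 0.05 N and linear speed of each of push_stick, ticket_pad below 0.02 m/s).
It fails at once if under the guard, the pad comes more than 6 mm off the fence or more than 0.08 rad askew (y of pad_center in the frame of cutter above -0.07 m and (x of pad_center in the frame of cutter below 0.016 m or angle between the x axis of pad_center and the y axis of cutter, either way round above 0.08 rad)).
It fails at once if the gripper or arm touches the pad (contact force between the arm and ticket_pad above 0.5 N).
It fails at once if the fingers touch the pad (contact force between the fingers and ticket_pad above 0.5 N).
It fails at once if a bystander is moved more than 15 mm (distance of any of stapler, thread_spool, pin_tin, chalk, clip_a, clip_b from where it was at the start of the episode above 0.015 m).
It also fails if it takes over 72 s, if anything falls off the work surface, if the arm or the gripper's body presses on something with over 40 N, if the wrist force passes 120 N, or if a joint passes its speed limit or range.

## Robot

A 6-joint arm with a two-finger parallel gripper is mounted at the origin on a cart in front of the work surface, level with it; the furniture and walls round the work are solid. World frame = base frame: x ahead of the robot, y to its left, z up, the work surface at z = 0. Lengths are in m, angles in rad, forces in N, time in s.
With the tool pointing down it reaches from about 0.35 to 0.725 m from the base axis. Payload 6 kg.
Tool frame: the origin (TCP) lies on the centre line of the jaws, within the pads' length; the fingertips stand 8 mm ahead of it and the grasp point (between the pads) lies 11 mm behind it; z points along the fingers, y is the line along which they close (so a half turn about z gives the same grasp; the last joint's range is limited). The gripper opens to 85 mm and grips with 20 to 120 N. Pads are 22 mm wide; open, the fingers measure 114 mm over their backs; the gripper's body (76 mm by 85 mm) begins 54 mm behind the grasp point. The pads swing forward as they close: fully open they stand 13 mm farther back than shut.
Start: joints at [1.484, 0.04, 0.085, 0, -1.615, -0.334], TCP at [0.245, 0.548, 0.239] pointing down, gripper open.
Joint ranges: [-2.56, 2.56], [-1.29, 2.01], [-1.08, 1.49], [-3.29, 1.98], [-2.81, -0.18], [-2.99, 2.99]. Speed limits (rad/s): [2.57, 2.57, 3.01, 3.14, 3.14, 3.14].

## Interface

Orientations are given as [roll, pitch, yaw] about the fixed x, y, z axes, in that order (R = Rz(yaw) Ry(pitch) Rx(roll)).
In Python, from plant import sensors, camera, bot gives the robot as it stands.
- The arm moves only by the tool play_rows, never from a script. Its argument "increments" is a list that holds one entry, the list of rows, each a list of 5 numbers: the shift along the tool's x, y, z in units of 40 mm (1.0 is 40 mm), then the turn about the tool's z in units of 5 degrees (1.0 is 5 degrees), then the closure, from 0 (fully open) to 1 (shut). In form: [[[x, y, z, turn, gripper], ...]]. A call has 1 to 8 rows; each row is the pose to reach, as a shift and turn from the pose commanded when the call began, along the tool's axes at that moment; what a row does not reach only later rows make up. A row lasts 1/8 s, in which the tool goes at most 62.5 mm and 10.7 degrees, less where a joint would pass 70% of its speed; a pose out of reach is approached as far as the arm can. A call with a gripper value outside its range is refused whole. The fingers move at their own pace and stop on an object; the grip force is fixed at half the most. Time passes only in rows, so rows that repeat a pose let the fingers close. It gives the time, the measured TCP pose, the force, the opening and the grip force at its end, in the units of the state.
- sensors.state(): the state, without advancing time (a new reading comes with each control period).
- camera(name): name is "scene" or "top" or "wrist"; returns a dict with "frame" (384x512x3 uint8, red, green, blue), "fx", "fy", "cx", "cy" (pixels), "k1" (the pictures are not rectified: a ray, as slopes to the right and down, at radius r is drawn at 1 + k1 r^2 times it, then the intrinsics apply), "rvec" (rotation vector, rad) and "tvec" (3), from world to camera coordinates, as OpenCV has them. Camera axes: x right, y down, z forward; pixel columns grow to the right and rows downward; lengths in m; the calibration is good to about 2 mm. A picture is of the moment at which its call begins. There is no depth.
- bot.job_done(): hands the job in; it is judged then, once.
The state is a dict: "t": time; "q": joint angles; "joint_vel": joint speeds; "effort": joint torques, N m; "eef_pos": TCP position; "eef_rot": TCP orientation; "ft_force": force on the tool from outside, world axes, zero at the start; "moment": the same for the moment, N m; "gripper_width": finger opening in m; "grasp_force": force on a finger pad.
Only numpy, scipy, OpenCV 4.12 (cv2) and the standard library are available. Lean on these libraries where they do the work, as an engineer would, in place of code of your own. Each camera call takes 0.05 s, during which the arm holds its last target. There are 200 camera calls.

## Working session

There is one attempt and no reset: what is moved stays moved. The work goes in short steps, Python scripts to look and compute and a tool call to move; the robot and the scene stay as the last step left them, time stands still between calls to the robot, and variables do not carry over. Pictures are saved under pics/ and viewed, at most 10 in all, crops included, and the job is handed in when it is done.

Besides the shell and the picture viewer there is one more tool, called after "Emit:" as a command line: name --argument value ..., lists and objects as JSON in quotes. play_rows: Moves the arm, as the interface text tells. Its arguments: {"type":"object","properties":{"increments":{"type":"array","items":{"type":"array","items":{"type":"array","items":{"type":"number"}}}}},"required":["increments"]}

```bash
mkdir -p pics; ls
cat > h.py <<'E'
import numpy as np, cv2
from plant import sensors, camera, bot
def save(name,fn,crop=None,scale=1):
    c=camera(name); f=c["frame"][:,:,::-1]
    np.savez('pics/'+fn+'.npz',**{k:np.array(v) for k,v in c.items()})
    if crop: f=f[crop[1]:crop[3],crop[0]:crop[2]]
    if scale!=1: f=cv2.resize(f,None,fx=scale,fy=scale,interpolation=cv2.INTER_CUBIC)
    cv2.imwrite('pics/'+fn+'.png',f); return c
def ld(fn): return dict(np.load('pics/'+fn+'.npz'))
def ray(c,u,v):
    xd=(u-c["cx"])/c["fx"]; yd=(v-c["cy"])/c["fy"]; x,y=xd,yd
    for _ in range(30):
        s=1+c["k1"]*(x*x+y*y); x,y=xd/s,yd/s
    R=cv2.Rodrigues(np.array(c["rvec"],float))[0]; t=np.array(c["tvec"],float).ravel()
    return -R.T@t, R.T@np.array([float(x),float(y),1.])
def onz(c,u,v,z):
    o,d=ray(c,u,v); return o+d*(z-o[2])/d[2]
def proj(c,P):
    R=cv2.Rodrigues(np.array(c["rvec"],float))[0]; t=np.array(c["tvec"],float).ravel()
    p=R@np.array(P,float)+t; x,y=p[0]/p[2],p[1]/p[2]; s=1+c["k1"]*(x*x+y*y)
    return np.array([c["fx"]*x*s+c["cx"],c["fy"]*y*s+c["cy"]])
def tri(*obs):
    A=np.zeros((3,3));b=np.zeros(3)
    for c,u,v in obs:
        o,d=ray(c,u,v); d=d/np.linalg.norm(d); M=np.eye(3)-np.outer(d,d); A+=M;b+=M@o
    return np.linalg.solve(A,b)
def st():
    s=sensors.state(); print({k:np.round(s[k],4).tolist() for k in ("t","q","eef_pos","eef_rot","ft_force","gripper_width","grasp_force")})
E
python3 - <<'E'
from h import *
for n in ("scene","top"):
    c=save(n,n+"0",scale=1.56); print(n,{k:np.round(v,4).tolist() for k,v in c.items() if k!="frame"}, ray(c,256,192)[0])
st()
E
```

```text
pics
scene {'fx': 352.3535, 'fy': 352.3535, 'cx': 256.5027, 'cy': 192.362, 'k1': -0.041, 'rvec': [1.8636, -0.9643, 0.6096], 'tvec': [-0.265, 0.3632, 0.9932]} [-0.44691067 -0.61929339  0.77806339]
top {'fx': 413.578, 'fy': 413.578, 'cx': 256.1704, 'cy': 185.0437, 'k1': -0.1526, 'rvec': [2.2085, -2.1581, 0.0526], 'tvec': [0.0423, 0.5438, 1.4494]} [0.45250112 0.03389551 1.4806343 ]
{'t': 0.1, 'q': [1.4837, 0.0408, 0.0839, -0.0004, -1.6155, -0.3337], 'eef_pos': [0.2449, 0.5474, 0.2384], 'eef_rot': [3.14, -0.0001, -0.4208], 'ft_force': [-0.2982, 0.3059, 0.1321], 'gripper_width': 0.0853, 'grasp_force': 0.0}
```

View pics/scene0.png

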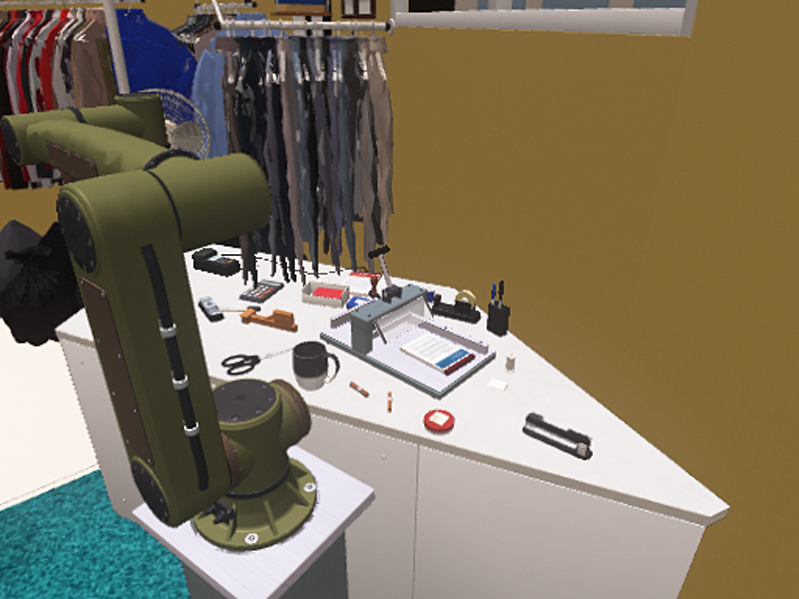

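View pics/top0.png

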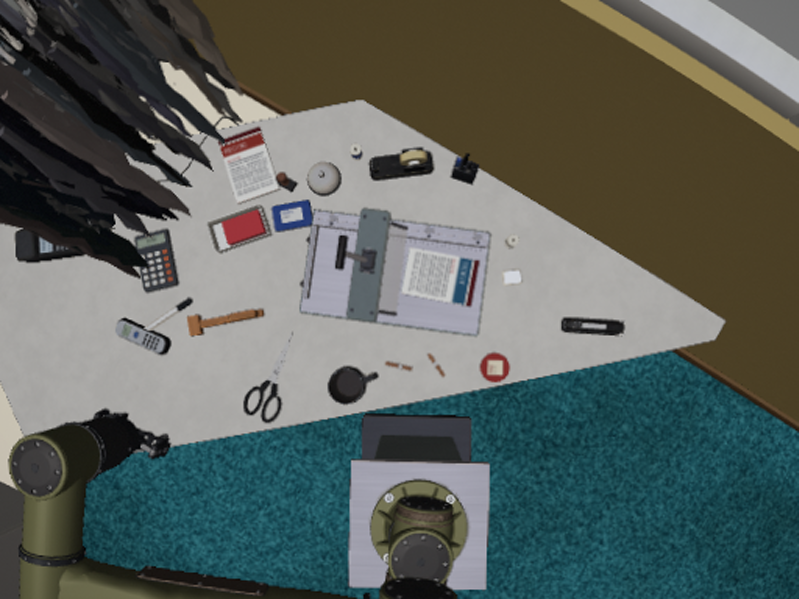

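The stick (orange-brown) is at top px (188–264, 310–335), left of the cutter, with its head at the left end. The cutter spans (300–491, 208–335), the pad is near (440, 275), and the fence is on the far side. I'll take enlarged crops for measurement.

Run:
```python
from h import *
f=ld("top0")["frame"][:,:,::-1]
a=cv2.resize(f[125:225,185:320],None,fx=5.9,fy=5.9,interpolation=cv2.INTER_CUBIC); print(a.shape)
cv2.imwrite("pics/topc.png",a)
b=cv2.resize(f[180:225,110:180],None,fx=5,fy=5,interpolation=cv2.INTER_CUBIC)
f=ld("scene0")["frame"][:,:,::-1]
s=cv2.resize(f[150:270,140:330],None,fx=4.2,fy=4.2,interpolation=cv2.INTER_CUBIC)
h=np.zeros((0,0))
cv2.imwrite("pics/scenec.png",s)
cv2.imwrite("pics/topstick.png",b)
```

```text
(590, 796, 3)
```

View pics/topc.png

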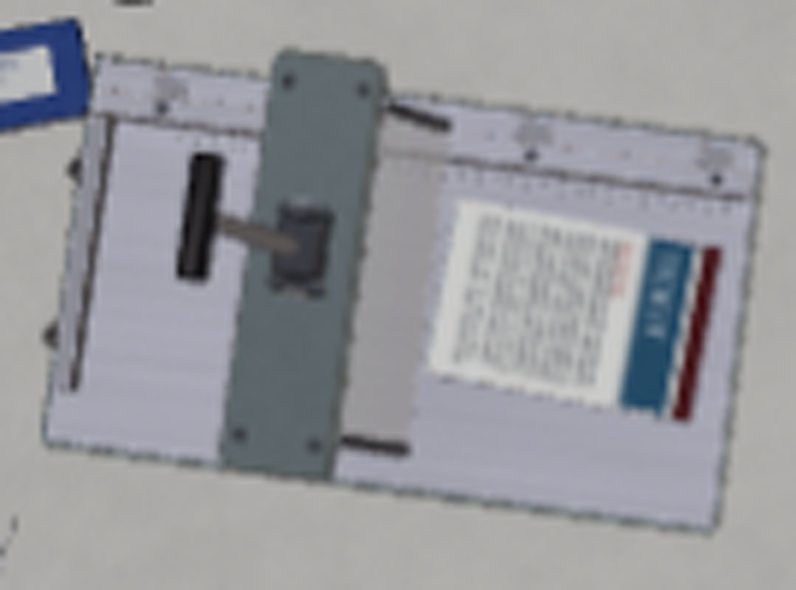

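View pics/scenec.png

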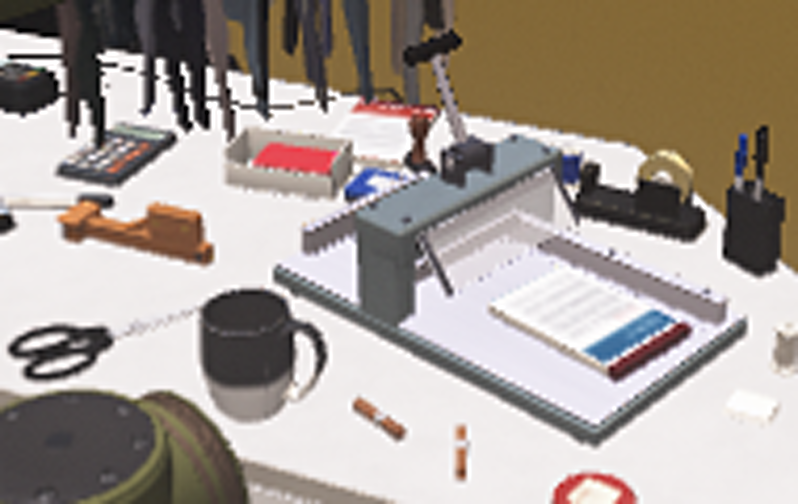

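Topc shows the bed corners at (97,55), (765,143), (717,532), (45,443) and the pad corners at (461,198), (722,247), (690,420), (430,374). In the scene crop the stick's head is at (75,215) and its grip block at (178,222), with the tail to the right.

```bash
cat >> h.py <<'E'
def rigid(loc,wld):
    loc=np.array(loc,float);wld=np.array(wld,float)[:,:2];a=loc-loc.mean(0);b=wld-wld.mean(0)
    th=np.arctan2((a[:,0]*b[:,1]-a[:,1]*b[:,0]).sum(),(a*b).sum())
    R=np.array([[np.cos(th),-np.sin(th)],[np.sin(th),np.cos(th)]]);t=wld.mean(0)-R@loc.mean(0)
    return th,t,np.linalg.norm(loc@R.T+t-wld,axis=1)
E
python3 - <<'E'
from h import *
c=ld("top0")
T=lambda u,v:((u+.5)/5.9+185-.5,(v+.5)/5.9+125-.5)
W=[onz(c,*T(*p),.03) for p in [(97,55),(765,143),(717,532),(45,443)]]
W=np.array(W);print(W.round(4),np.linalg.norm(W-np.roll(W,1,0),axis=1))
# local corners: far-left=(+x,+y) etc
th,t,r=rigid([(111,191),(111,-211),(-121,-211),(-121,191)]and[(.111,.191),(.111,-.211),(-.121,-.211),(-.121,.191)],W)
print("cutter yaw",th,t,r)
P=np.array([onz(c,*T(*p),.043) for p in [(461,198),(722,247),(690,420),(430,374)]])
print(np.linalg.norm(P-np.roll(P,1,0),axis=1))
p,pt,pr=rigid([(.08,-.053),(-.08,-.053),(-.08,.053),(.08,.053)],P);print("pad",p,pt,pr)
R=np.array([[np.cos(th),-np.sin(th)],[np.sin(th),np.cos(th)]])
print("pad in cutter",R.T@(pt-t),p-th-np.pi/2)
print(((P[:,:2]-t)@R).round(4))
s=ld("scene0"); S=lambda u,v:((u+.5)/4.2+139.5,(v+.5)/4.2+149.5)
# lever: handle centre in both
print("lever",tri((c,*T(200,216)),(s,*S(433,47))), "expected hinge",R@[0,.045]+t)
X=tri((c,*T(200,216)),(s,*S(433,47)));l=R.T@(X[:2]-t);print(l,"angle",np.arctan2(X[2]-.154,l[1]-.045))
st_=[onz(c,u/1.56,v/1.56,.02) for u,v in [(188,325),(204,323),(263,314)]];print(np.array(st_).round(4))
E
```

```text
[[ 0.7201  0.2556  0.03  ]
 [ 0.6751 -0.148   0.03  ]
 [ 0.4416 -0.1228  0.03  ]
 [ 0.4851  0.279   0.03  ]] [0.2361619  0.4060783  0.23485566 0.40412293]
cutter yaw -0.10800420809952849 [0.58650821 0.07535408] [0.00349298 0.00189008 0.00234346 0.00185639]
[0.1061144  0.15741638 0.10440229 0.1557456 ]
pad 1.4124416894582756 [ 0.57109294 -0.03556949] [0.00131426 0.00149595 0.00229828 0.00210891]
pad in cutter [-0.00336851 -0.11193892] -0.05035042923709243
[[ 0.0536 -0.036 ]
 [ 0.0448 -0.1932]
 [-0.0594 -0.1871]
 [-0.0525 -0.0315]]
lever [0.59769504 0.16499902 0.25355171] expected hinge [0.59135895 0.12009188]
[0.00145844 0.09032847] angle 1.1435222320132508
[[0.4473 0.5417 0.02  ]
 [0.453  0.5036 0.02  ]
 [0.4774 0.3656 0.02  ]]
```

View pics/topstick.png

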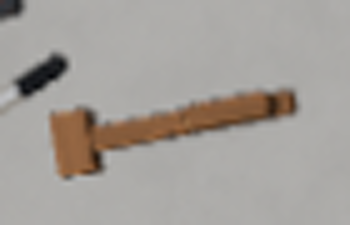

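The stick in topstick.png has its head at crop (50–100, 110–178), the raised grip at about x = 188–275 and the tail end at (296,102). I'll triangulate the grip and plan the hover.

```bash
cat >> h.py <<'E'
def rows(target,yaw):
    """row values from present pose to TCP target (world), tool down with given yaw"""
    s=sensors.state(); p=np.array(s["eef_pos"]); y=s["eef_rot"][2]
    c,n=np.cos(y),np.sin(y); d=np.array(target)-p
    dy=(yaw-y+np.pi)%(2*np.pi)-np.pi
    r=[(c*d[0]+n*d[1])/.04,(n*d[0]-c*d[1])/.04,-d[2]/.04,-np.degrees(dy)/5]
    print("row",np.round(r,3)); return r
CUT=[np.array([.5865,.0754]),-.108]
def cw(x,y):
    t,a=CUT; return np.array([t[0]+np.cos(a)*x-np.sin(a)*y,t[1]+np.sin(a)*x+np.cos(a)*y])
def wc(P):
    t,a=CUT; d=np.array(P)[:2]-t; return np.array([np.cos(a)*d[0]+np.sin(a)*d[1],-np.sin(a)*d[0]+np.cos(a)*d[1]])
E
python3 - <<'E'
from h import *
c=ld("top0");s=ld("scene0")
T=lambda u,v:((u+.5)/5+109.5,(v+.5)/5+179.5); S=lambda u,v:((u+.5)/4.2+139.5,(v+.5)/4.2+149.5)
print("grip top rear end tri",tri((c,*T(275,104)),(s,*S(203,212))))
print("grip top front tri",tri((c,*T(190,121)),(s,*S(152,209))))
h=onz(c,*T(58,146),.027);t=onz(c,*T(296,102),.012);g=onz(c,*T(232,112),.056)
print(h,t,g,np.linalg.norm(h-t)); print(np.arctan2(h[1]-t[1],h[0]-t[0]))
rows([g[0],g[1],.2],1.74-np.pi)
E
```

```text
grip top rear end tri [0.47994524 0.36960643 0.06210672]
grip top front tri [0.46702968 0.43205503 0.0514217 ]
[0.44575518 0.5366601  0.027     ] [0.48218073 0.36684956 0.012     ] [0.47315383 0.40205213 0.056     ] 0.17431993679057198
1.7821012560756817
row [ 6.693  0.986  0.96  11.239]
```

Emit:
play_rows --increments '[[[1.5, 0.2, 0.2, 2.2, 0], [3, 0.4, 0.4, 4.3, 0], [4.5, 0.65, 0.65, 6.5, 0], [6, 0.9, 0.9, 8.5, 0], [6.7, 1, 0.95, 10.7, 0], [6.7, 1, 0.95, 10.7, 0], [6.7, 1, 0.95, 10.7, 0]]]'

```text
t: 0.98
eef_pos: [0.473, 0.4019, 0.201]
eef_rot: [3.141, -0.0, -1.353]
ft_force: [0.3, 0.1, -0.0]
gripper_width: 0.0851
grasp_force: 0.0
```

Run:
```python
from h import *
st(); c=save("wrist","w1",scale=1.5); print(ray(c,256,192))
```

```text
{'t': 0.975, 'q': [1.0263, 0.0943, 0.0722, -0.0003, -1.5492, -0.8082], 'eef_pos': [0.473, 0.4019, 0.201], 'eef_rot': [3.141, -0.0002, -1.3527], 'ft_force': [0.3023, 0.0539, -0.0175], 'gripper_width': 0.0851, 'grasp_force': 0.0}
(array([0.49101853, 0.322445  , 0.33520066]), array([-0.06750591,  0.29000406, -0.95491074]))
```

View pics/w1.png

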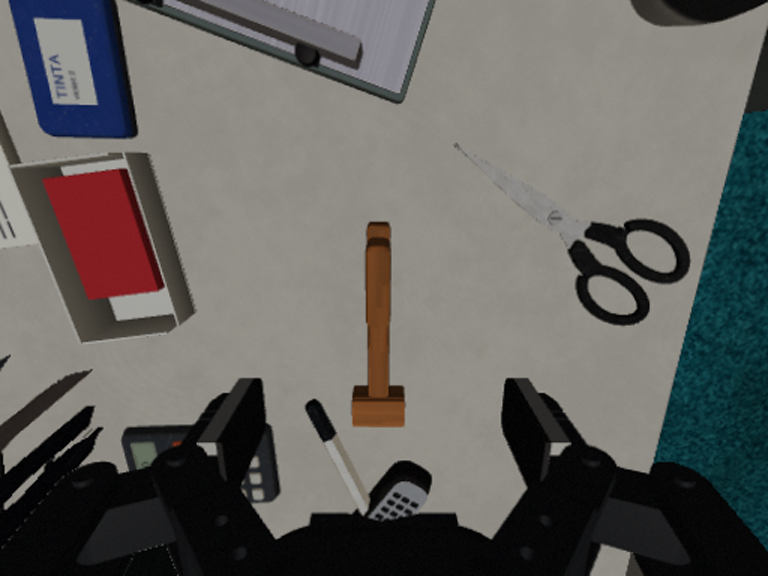

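The stick runs vertically in the wrist picture: grip top at rows 236–322, column 378, head at rows 387–427, tail end at row 222. It is parallel to the tool's x and clear of the scissors.

Run:
```python
from h import *
c=ld("w1");t=ld("top0"); U=lambda u,v:((u+.5)/1.5-.5,(v+.5)/1.5-.5)
T=lambda u,v:((u+.5)/5+109.5,(v+.5)/5+179.5)
a=onz(c,*U(378,237),.056);b=onz(c,*U(377.5,322),.056);print("grip ends",a,b,np.linalg.norm(a-b),(a+b)/2)
h=onz(c,*U(378.5,427),.0);f=onz(c,*U(378.5,398),.027);e=onz(c,*U(378.5,222),.012);print(h,f,e)
print("height tri",tri((c,*U(378,237)),(t,*T(275,104))))
d=b-a;y=np.arctan2(d[1],d[0]);print("yaw",y)
# project model
for yaw in (y,1.785):
  for k in range(2):
    g=e[:2]+.04*np.array([np.cos(yaw),np.sin(yaw)])
  print("grip from tail",g)
rows([g[0],g[1],.06],y-np.pi)
```

```text
grip ends [0.48331665 0.37271086 0.056     ] [0.47047958 0.43329223 0.056     ] 0.061926507779372676 [0.47689812 0.40300154 0.056     ]
[0.44257762 0.560284   0.        ] [0.45268128 0.51275021 0.027     ] [0.48420986 0.36914787 0.012     ]
height tri [0.48122504 0.38136377 0.01205468]
yaw 1.7796055591216704
grip from tail [0.47591805 0.408279  ]
grip from tail [0.47570708 0.4082337 ]
row [-0.132 -0.105  3.53   0.113]
```

Emit:
play_rows --increments '[[[-0.05, -0.1, 1.2, 0.1, 0], [-0.05, -0.1, 2.4, 0.1, 0], [-0.05, -0.1, 3.5, 0.1, 0], [-0.05, -0.1, 4.12, 0.1, 0], [-0.05, -0.1, 4.12, 0.1, 0], [-0.05, -0.1, 4.12, 0.1, 1], [-0.05, -0.1, 4.12, 0.1, 1], [-0.05, -0.1, 4.12, 0.1, 1]]]'

```text
t: 2.02
eef_pos: [0.4771, 0.405, 0.0377]
eef_rot: [-3.14, 0.001, -1.363]
ft_force: [-0.0, 0.1, -0.1]
gripper_width: 0.0321
grasp_force: 0.0
```

Emit:
play_rows --increments '[[[0, 0, 0, 0, 1], [0, 0, 0, 0, 1], [0, 0, 0, 0, 1], [0, 0, 0, 0, 1]]]'

```text
t: 2.52
eef_pos: [0.4771, 0.4047, 0.0373]
eef_rot: [-3.141, 0.0, -1.363]
ft_force: [-1.3, -0.8, 5.6]
gripper_width: 0.0174
grasp_force: 59.2
```

Emit:
play_rows --increments '[[[0, 0, -1, 0, 1], [0, 0, -2.2, 0, 1], [0, 0, -3.5, 0, 1], [0, 0, -5, 0, 1], [0, 0, -5, 0, 1], [0, 0, -5, 0, 1]]]'

```text
t: 3.28
eef_pos: [0.4763, 0.4044, 0.2348]
eef_rot: [3.139, -0.001, -1.363]
ft_force: [-1.4, 0.5, -2.7]
gripper_width: 0.0171
grasp_force: 59.1
```

Run:
```python
from h import *
st(); c=ld("top0"); 
for n,u,v,z in [("spool",512,241,.046),("chalk",512,277,.008),("tin",494,367,.022),("stapler",592,326,.046),("stapl_l",562,326,.046),("clipb",437,365,.012),("mug",347,384,.09)]:
    w=onz(c,u/1.56,v/1.56,z); print(n,w[:2].round(3),"cutter",wc(w).round(3))
g=cw(-.105,-.24); print(g); rows([g[0],g[1],.24],1.463-np.pi)
```

```text
{'t': 3.275, 'q': [1.0231, 0.1078, 0.1483, -0.0012, -1.6134, -0.8156], 'eef_pos': [0.4763, 0.4044, 0.2348], 'eef_rot': [3.1393, -0.0007, -1.3633], 'ft_force': [-1.4293, 0.4758, -2.7324], 'gripper_width': 0.0171, 'grasp_force': 59.0572}
spool [ 0.654 -0.195] cutter [ 0.096 -0.262]
chalk [ 0.576 -0.202] cutter [ 0.019 -0.277]
tin [ 0.37  -0.162] cutter [-0.189 -0.26 ]
stapler [ 0.467 -0.379] cutter [-0.07  -0.465]
stapl_l [ 0.466 -0.311] cutter [-0.079 -0.397]
clipb [ 0.371 -0.034] cutter [-0.202 -0.132]
mug [0.33  0.162] cutter [-0.264  0.059]
[ 0.45624212 -0.15188371]
row [13.505  3.357 -0.131  3.613]
```

Emit:
play_rows --increments '[[[1.2, 0.4, -0.1, 0.4, 1], [2.6, 0.8, -0.1, 0.8, 1], [4, 1.1, -0.1, 1.2, 1], [5.4, 1.5, -0.1, 1.6, 1], [6.8, 1.8, -0.1, 2, 1], [8.2, 2.1, -0.1, 2.4, 1], [9.5, 2.4, -0.1, 2.8, 1], [10, 2.5, -0.1, 3, 1]]]'

```text
t: 4.28
eef_pos: [0.4604, -0.01, 0.2383]
eef_rot: [3.138, -0.001, -1.628]
ft_force: [0.3, 0.9, -2.4]
gripper_width: 0.017
grasp_force: 59.1
```

Run:
```python
from h import *
st(); g=cw(-.105,-.24); rows([g[0],g[1],.14],1.463-np.pi)
```

```text
{'t': 4.275, 'q': [0.4189, -0.336, -0.2529, -0.0004, -1.6573, -0.4765], 'eef_pos': [0.4604, -0.01, 0.2383], 'eef_rot': [3.1384, -0.0012, -1.6284], 'ft_force': [0.2575, 0.9054, -2.3892], 'gripper_width': 0.017, 'grasp_force': 59.0916}
row [ 3.548 -0.101  2.459  0.576]
```

Emit:
play_rows --increments '[[[1.2, 0, 0, 0.3, 1], [2.5, -0.1, 0, 0.6, 1], [3.55, -0.1, 0, 0.6, 1], [3.55, -0.1, 0.8, 0.6, 1], [3.55, -0.1, 1.8, 0.6, 1], [3.55, -0.1, 2.5, 0.6, 1], [3.55, -0.1, 2.5, 0.6, 1], [3.55, -0.1, 2.5, 0.6, 1]]]'

```text
t: 5.28
eef_pos: [0.4578, -0.1498, 0.1411]
eef_rot: [-3.142, -0.001, -1.677]
ft_force: [0.6, 0.6, -0.9]
gripper_width: 0.0172
grasp_force: 59.0
```

Run:
```python
from h import *
st(); c=save("wrist","w2"); t=save("top","t2"); s=save("scene","s2")
a=cv2.resize(t["frame"][130:240,215:350,::-1],(800,652))[:480]
b=cv2.resize(c["frame"][:,:,::-1],(400,300))
cv2.imwrite("pics/t2c.png",cv2.resize(t["frame"][130:230,225:350,::-1],None,fx=6,fy=6,interpolation=cv2.INTER_CUBIC))
print(t["tvec"])
```

```text
{'t': 5.275, 'q': [0.1046, -0.2749, -0.3823, 0.0008, -1.4635, -0.2113], 'eef_pos': [0.4578, -0.1498, 0.1411], 'eef_rot': [-3.1415, -0.0008, -1.6773], 'ft_force': [0.6334, 0.5815, -0.9079], 'gripper_width': 0.0172, 'grasp_force': 58.9554}
[0.04229692 0.543806   1.44936887]
```

View pics/t2c.png

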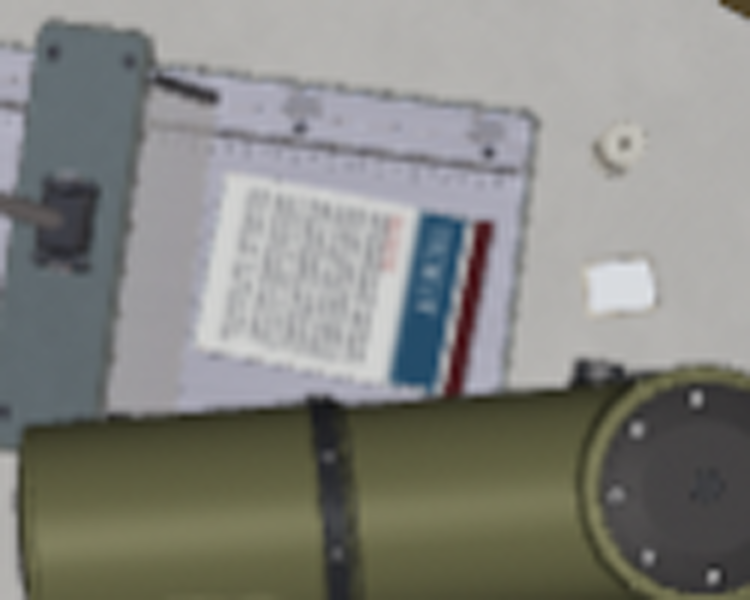

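The top view is blocked by the arm over the stick, though the pad and fence remain visible. I'll check the wrist and scene views in one composite.

Run:
```python
from h import *
w=ld("w2")["frame"][:,:,::-1]; s=ld("s2")["frame"][:,:,::-1]
a=w[:,56:456]  # 400x384
b=cv2.resize(s[190:286,230:330],(400,384),interpolation=cv2.INTER_CUBIC)
cv2.imwrite("pics/c2.png",np.hstack([a,b]))
```

```text
(no output)
```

View pics/c2.png

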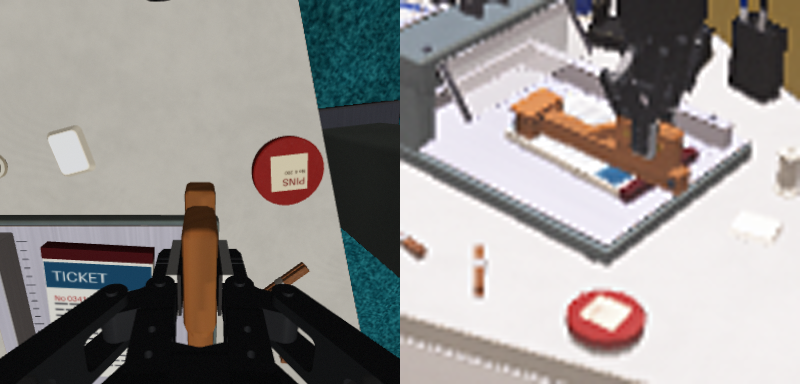

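Run:
```python
from h import *
c=ld("top0");T=lambda u,v:((u+.5)/5.9+185-.5,(v+.5)/5.9+125-.5)
for p in [(120,118),(250,132),(450,160),(600,178),(740,197)]: print("fence",wc(onz(c,*T(*p),.044)).round(4))
for p in [(112,118),(72,388)]: print("gauge foot/top",wc(onz(c,*T(*p),.03)).round(4),wc(onz(c,*T(*p),.06)).round(4))
w=ld("w2"); 
e=onz(w,200+56,184,.1411-.0373+.012); tp=np.array([.4578,-.1498]); d=e[:2]-tp; a=1.464
print("tail rel tcp along/across stick",d@[np.cos(a),np.sin(a)],d@[-np.sin(a),np.cos(a)])
for p in [(0,218),(180,216)]: print("bed infeed edge",wc(onz(w,p[0]+56,p[1],.03)).round(4))
for p in [(41,250),(154,247)]: print("pad rear corners",wc(onz(w,p[0]+56,p[1],.043)).round(4))
s=ld("s2")
def M(x,y,z): return [tp[0]+np.cos(a)*x-np.sin(a)*y,tp[1]+np.sin(a)*x+np.cos(a)*y,.1411-.0373+z]
for n,P in dict(liptopL=(.136,.023,.027),liptopR=(.136,-.023,.027),tailbotR=(-.04,-.009,0),tailbotL=(-.04,.009,0),gripTopRear=(-.031,0,.056)).items():
    q=proj(s,M(*P)); print(n,((q-[229.5,189.5])*4+[400,0]).round(0))
```

```text
fence [0.075  0.1719]
fence [0.0765 0.0935]
fence [ 0.0751 -0.0267]
fence [ 0.076  -0.1163]
fence [ 0.0757 -0.2001]
gauge foot/top [0.0764 0.1789] [0.0722 0.1741]
gauge foot/top [-0.088   0.1799] [-0.0889  0.1751]
tail rel tcp along/across stick -0.0366074156944121 0.00034364055171910745
bed infeed edge [ 0.0855 -0.2163]
bed infeed edge [-0.0852 -0.2186]
pad rear corners [ 0.0449 -0.1893]
pad rear corners [-0.0611 -0.1924]
liptopL [512. 107.]
liptopR [544.  88.]
tailbotR [693. 192.]
tailbotL [681. 201.]
gripTopRear [683. 137.]
```

Emit:
play_rows --increments '[[[0.25, 0, 0.8, 0, 1], [0.25, 0, 1.5, 0, 1], [0.25, 0, 1.77, 0, 1], [0.25, 0, 1.77, 0, 1], [0.25, -0.2, 1.77, 0, 1], [0.25, -0.4, 1.77, 0, 1], [0.25, -0.5, 1.77, 0, 1], [0.25, -0.6, 1.77, 0, 1]]]'

```text
t: 6.42
eef_pos: [0.4809, -0.1621, 0.0698]
eef_rot: [-3.142, -0.0, -1.677]
ft_force: [0.0, -0.1, -1.6]
gripper_width: 0.0171
grasp_force: 59.1
```

Emit:
play_rows --increments '[[[0, -0.1, 0, 0, 1], [0, -0.2, 0, 0, 1], [0, -0.3, 0, 0, 1], [0, -0.4, 0, 0, 1], [0, -0.5, 0, 0, 1], [0, -0.5, 0, 0, 1]]]'

```text
t: 7.18
eef_pos: [0.5007, -0.1642, 0.0697]
eef_rot: [-3.141, -0.0, -1.678]
ft_force: [-1.2, -0.6, -1.5]
gripper_width: 0.0172
grasp_force: 59.1
```

Run:
```python
from h import *
s=sensors.state();st();print(wc(s["eef_pos"]))
t=save("top","t3")
cv2.imwrite("pics/t3c.png",cv2.resize(t["frame"][130:230,225:350,::-1],None,fx=6,fy=6,interpolation=cv2.INTER_CUBIC))
```

```text
{'t': 7.175, 'q': [0.0653, -0.1095, -0.3718, 0.0001, -1.3084, -0.1721], 'eef_pos': [0.5007, -0.1642, 0.0697], 'eef_rot': [-3.1414, -0.0, -1.6776], 'ft_force': [-1.2183, -0.5805, -1.5392], 'gripper_width': 0.0172, 'grasp_force': 59.084}
[-0.05947885 -0.2474411 ]
```

View pics/t3c.png

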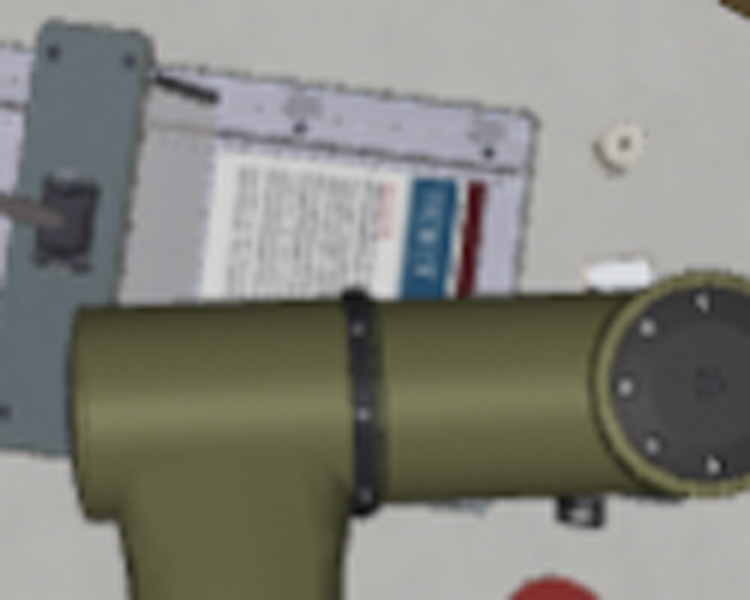

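The pad's far edge runs from (222,153) to (488,182) and the fence line from (225,133) to (520,172). The pad is nearly square with a gap of about 5–6 mm, so I'll keep pushing gently.

Emit:
play_rows --increments '[[[0, -0.05, 0, 0, 1], [0, -0.1, 0, 0, 1], [0, -0.14, 0, 0, 1], [0, -0.17, 0, 0, 1], [0, -0.2, 0, 0, 1], [0, -0.2, 0, 0, 1]]]'

```text
t: 7.98
eef_pos: [0.5083, -0.165, 0.0697]
eef_rot: [3.141, -0.0, -1.677]
ft_force: [-0.4, 0.7, -2.2]
gripper_width: 0.0169
grasp_force: 59.1
```

```bash
cat > edge.py <<'E'
from h import *
# far (fence-side) long edge of the pad in top view: white-to-grey steps along lines of constant cutter y
def run(fn,ys,lo=.045,hi=.085,z=.043):
    t=camera("top"); np.savez('pics/'+fn+'.npz',**{k:np.array(v) for k,v in t.items()})
    xs=np.arange(lo,hi,.0015); g=cv2.cvtColor(t["frame"],cv2.COLOR_RGB2GRAY).astype(np.float32)
    for y in ys:
        P=np.array([proj(t,[*cw(x,y),z]) for x in xs],np.float32)
        v=cv2.remap(g,P[None,:,0],P[None,:,1],cv2.INTER_LINEAR)[0]
        print(y,v.astype(int).tolist())
E
python3 - <<'E'
from edge import *
s=sensors.state();st();print(wc(s["eef_pos"]))
run("t4",[-.05,-.07,-.09,-.11,-.13,-.15,-.17])
E
```

```text
{'t': 7.975, 'q': [0.0626, -0.0883, -0.3521, 0.0001, -1.3071, -0.1692], 'eef_pos': [0.5083, -0.165, 0.0697], 'eef_rot': [3.1415, -0.0001, -1.6774], 'ft_force': [-0.3777, 0.6821, -2.1572], 'gripper_width': 0.0169, 'grasp_force': 59.1141}
[-0.05178255 -0.24745108]
-0.05 [178, 181, 185, 186, 185, 183, 178, 173, 172, 172, 174, 177, 181, 189, 198, 200, 200, 194, 170, 147, 143, 144, 151, 163, 175, 174, 174]
-0.07 [186, 187, 188, 186, 183, 181, 178, 177, 177, 179, 179, 180, 185, 191, 197, 202, 207, 188, 168, 148, 132, 119, 129, 138, 137, 131, 131]
-0.09 [181, 185, 187, 190, 191, 190, 189, 185, 181, 177, 174, 173, 178, 183, 191, 199, 198, 188, 177, 152, 129, 130, 140, 151, 162, 172, 172]
-0.11 [173, 175, 179, 182, 184, 186, 187, 187, 187, 186, 185, 186, 186, 188, 194, 199, 197, 196, 175, 148, 132, 137, 143, 155, 168, 172, 171]
-0.13 [187, 186, 185, 185, 186, 187, 189, 190, 189, 188, 186, 184, 183, 188, 193, 197, 202, 199, 177, 156, 149, 144, 150, 161, 171, 171, 171]
-0.15 [87, 90, 94, 93, 92, 92, 93, 93, 92, 90, 88, 86, 83, 80, 77, 73, 69, 78, 86, 95, 104, 117, 134, 153, 161, 167, 170]
-0.17 [137, 134, 129, 122, 118, 119, 118, 123, 127, 126, 125, 125, 132, 138, 142, 146, 148, 149, 148, 134, 121, 128, 139, 151, 160, 169, 169]
```

Emit:
play_rows --increments '[[[0, -0.03, 0, 0, 1], [0, -0.06, 0, 0, 1], [0, -0.08, 0, 0, 1], [0, -0.08, 0, 0, 1]]]'

```text
t: 8.52
eef_pos: [0.5105, -0.165, 0.0692]
eef_rot: [3.139, 0.0, -1.677]
ft_force: [-5.5, 2.6, -0.1]
gripper_width: 0.0169
grasp_force: 60.1
```

Run:
```python
from edge import *
s=sensors.state();st();print(wc(s["eef_pos"]))
run("t5",[-.05,-.07,-.09,-.11,-.13,-.17],lo=.066,hi=.082)
```

```text
{'t': 8.525, 'q': [0.0619, -0.0797, -0.3447, -0.0008, -1.3086, -0.1674], 'eef_pos': [0.5105, -0.165, 0.0692], 'eef_rot': [3.1387, 0.0003, -1.6765], 'ft_force': [-5.5193, 2.6166, -0.1277], 'gripper_width': 0.0169, 'grasp_force': 60.13}
[-0.04965644 -0.24718957]
-0.05 [194, 199, 203, 200, 176, 153, 147, 145, 150, 163, 174]
-0.07 [193, 199, 204, 189, 170, 152, 136, 123, 131, 138, 137]
-0.09 [186, 195, 197, 190, 183, 158, 135, 134, 142, 151, 162]
-0.11 [194, 199, 203, 206, 187, 162, 144, 143, 143, 155, 168]
-0.13 [190, 195, 201, 199, 179, 160, 153, 148, 152, 162, 171]
-0.17 [143, 146, 148, 148, 146, 132, 120, 127, 139, 151, 160]
```

Emit:
play_rows --increments '[[[0, 0.1, 0, 0, 1], [0, 0.3, 0, 0, 1], [0, 0.4, 0, 0, 1], [0, 0.4, -1, 0, 1], [0, 0.4, -2, 0, 1], [1, 0.2, -2, 0, 1], [2, -0.8, -2, 0, 1], [2.7, -1.87, -2, 0, 1]]]'

```text
t: 9.57
eef_pos: [0.5752, -0.2826, 0.1507]
eef_rot: [-3.139, -0.001, -1.678]
ft_force: [0.4, 0.9, -0.6]
gripper_width: 0.0167
grasp_force: 59.2
```

Run:
```python
from edge import *
s=sensors.state();st();print(wc(s["eef_pos"]))
w=save("wrist","w6",scale=1.5)
t=camera("top")
cv2.imwrite("pics/t6c.png",np.hstack([cv2.resize(t["frame"][135:220,235:335,::-1],(400,340),interpolation=cv2.INTER_CUBIC),cv2.resize(w["frame"][:,:,::-1],(400,300))[np.r_[0:300,[299]*40]]]))
```

```text
{'t': 9.575, 'q': [-0.1448, 0.1533, 0.0447, 0.0005, -1.4601, 0.0372], 'eef_pos': [0.5752, -0.2826, 0.1507], 'eef_rot': [-3.1395, -0.0006, -1.6784], 'ft_force': [0.3963, 0.9007, -0.6444], 'gripper_width': 0.0167, 'grasp_force': 59.2454}
[ 0.02734683 -0.35718087]
```

View pics/t6c.png

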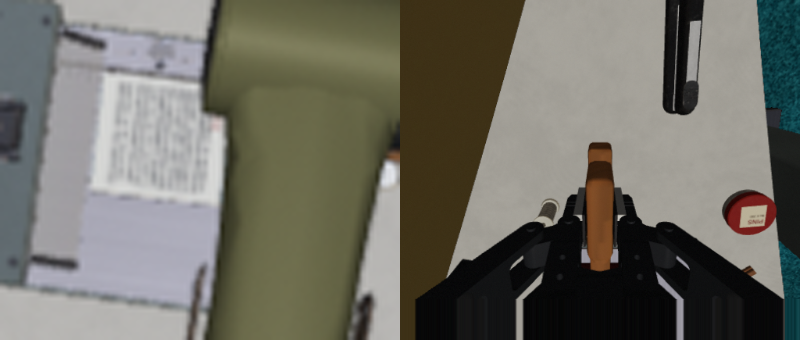

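The pad is still flush against the fence and in front of the guard, and the stick is behind it (last picture). From here I'll check with numbers only.

Emit:
play_rows --increments '[[[0, 0, 1, 0, 1], [0, 0, 1.8, 0, 1], [0, 0, 2.02, 0, 1], [0, 0, 2.02, 0, 1], [-0.3, 0, 2.02, 0, 1], [-0.6, 0, 2.02, 0, 1], [-0.8, 0, 2.02, 0, 1], [-1, 0, 2.02, 0, 1]]]'

```text
t: 10.68
eef_pos: [0.5789, -0.2403, 0.0694]
eef_rot: [-3.141, -0.0, -1.677]
ft_force: [-0.8, -0.3, -1.5]
gripper_width: 0.0171
grasp_force: 59.4
```

Run:
```python
from edge import *
s=sensors.state();st();print(wc(s["eef_pos"]))
run("t7",[-.03,-.05,-.07,-.09,-.11,-.13],lo=.066,hi=.082)
t=ld("t7");g=cv2.cvtColor(t["frame"],cv2.COLOR_RGB2GRAY).astype(np.float32)
ys=np.arange(-.05,-.005,.002)
for x in (-.02,.03,.06):
    P=np.array([proj(t,[*cw(x,y),.043]) for y in ys],np.float32); print(x,cv2.remap(g,P[None,:,0],P[None,:,1],cv2.INTER_LINEAR)[0].astype(int).tolist())
```

```text
{'t': 10.675, 'q': [-0.0743, 0.1552, -0.1031, 0.0005, -1.3119, -0.0318], 'eef_pos': [0.5789, -0.2403, 0.0694], 'eef_rot': [-3.141, -0.0005, -1.6768], 'ft_force': [-0.8312, -0.2506, -1.4759], 'gripper_width': 0.0171, 'grasp_force': 59.4125}
[ 0.02645802 -0.31471573]
-0.03 [211, 212, 208, 205, 188, 160, 140, 141, 141, 152, 167]
-0.05 [79, 83, 85, 86, 80, 74, 71, 69, 70, 74, 76]
-0.07 [123, 123, 124, 123, 122, 120, 118, 115, 113, 110, 108]
-0.09 [122, 123, 123, 122, 122, 120, 118, 116, 114, 112, 109]
-0.11 [121, 122, 122, 122, 122, 120, 119, 117, 115, 113, 110]
-0.13 [120, 121, 122, 122, 121, 121, 119, 117, 115, 114, 112]
-0.02 [204, 201, 198, 194, 186, 175, 184, 198, 206, 212, 212, 208, 201, 186, 171, 163, 158, 157, 157, 157, 158, 158, 158]
0.03 [107, 135, 158, 179, 180, 177, 188, 199, 208, 211, 211, 206, 198, 182, 169, 162, 159, 159, 158, 158, 158, 158, 158]
0.06 [69, 108, 142, 168, 173, 166, 179, 195, 204, 211, 211, 209, 205, 190, 173, 165, 159, 157, 157, 157, 158, 159, 159]
```

Emit:
play_rows --increments '[[[-0.2, -0.02, 0, 0, 1], [-0.4, -0.03, 0, 0, 1], [-0.6, -0.04, 0, 0, 1], [-0.8, -0.05, 0, 0, 1], [-1, -0.05, 0, 0, 1], [-1.2, -0.05, 0, 0, 1], [-1.4, -0.06, 0, 0, 1], [-1.6, -0.06, 0, 0, 1]]]'

```text
t: 11.72
eef_pos: [0.5879, -0.177, 0.069]
eef_rot: [-3.142, -0.0, -1.677]
ft_force: [-0.2, -0.6, -1.4]
gripper_width: 0.017
grasp_force: 59.4
```

```bash
cat >> edge.py <<'E'
def chk(fn):
    s=sensors.state();print(wc(s["eef_pos"]).round(4),np.round(s["ft_force"],1))
    t=camera("top"); np.savez('pics/'+fn+'.npz',**{k:np.array(v) for k,v in t.items()})
    g=cv2.cvtColor(t["frame"],cv2.COLOR_RGB2GRAY).astype(np.float32)
    yf=wc(s["eef_pos"])[1]+.133+.16
    def prof(L):
        P=np.array([proj(t,[*cw(*p),.043]) for p in L],np.float32); return cv2.remap(g,P[None,:,0],P[None,:,1],cv2.INTER_LINEAR)[0].astype(int).tolist()
    xs=np.arange(.066,.083,.0015)
    for d in (.008,.018,.03,.05,.07): print("side y=%.3f"%(yf-d),prof([(x,yf-d) for x in xs]))
    ys=yf+np.arange(-.014,.016,.002)
    for x in (-.025,0,.02,.04,.06): print("front x",x,prof([(x,y) for y in ys]))
E
python3 -c "
from edge import *
chk('t8')"
```

```text
[ 0.0286 -0.2508] [-0.2 -0.6 -1.4]
side y=0.034 [72, 72, 73, 72, 73, 73, 74, 74, 73, 72, 72, 72]
side y=0.024 [91, 90, 89, 88, 87, 86, 84, 83, 81, 79, 78, 76]
side y=0.012 [92, 91, 90, 89, 87, 86, 85, 84, 83, 81, 79, 78]
side y=-0.008 [93, 93, 92, 91, 90, 89, 88, 87, 85, 84, 83, 82]
side y=-0.028 [95, 94, 93, 93, 91, 90, 89, 88, 87, 86, 85, 84]
front x -0.025 [104, 104, 104, 104, 104, 104, 104, 104, 104, 104, 104, 104, 103, 104, 104]
front x 0 [70, 81, 94, 99, 91, 76, 57, 51, 49, 54, 58, 61, 62, 61, 60]
front x 0.02 [78, 68, 62, 72, 85, 71, 60, 55, 55, 60, 62, 63, 63, 63, 63]
front x 0.04 [107, 90, 75, 67, 70, 88, 95, 98, 99, 101, 102, 104, 108, 112, 116]
front x 0.06 [92, 92, 83, 69, 65, 65, 85, 100, 106, 108, 108, 108, 108, 108, 108]
```

```bash
cat >> edge.py <<'E'
def chks(fn,ysd=(-.105,-.09,-.075,-.06,-.045,-.03)):
    s=sensors.state();print(wc(s["eef_pos"]).round(4),np.round(s["ft_force"],1))
    t=camera("scene"); np.savez('pics/'+fn+'.npz',**{k:np.array(v) for k,v in t.items()})
    g=t["frame"].astype(np.float32).sum(2)/3
    xs=np.arange(-.04,.086,.003) if 0 else np.r_[np.arange(-.043,-.018,.0025),np.arange(.055,.083,.0025)]
    for y in ysd:
        P=np.array([proj(t,[*cw(x,y),.043]) for x in xs],np.float32)
        print("y",y,P[-1].round(),cv2.remap(g,P[None,:,0],P[None,:,1],cv2.INTER_LINEAR)[0].astype(int).tolist())
E
python3 -c "
from edge import *
chks('s8')"
```

```text
[ 0.0287 -0.25  ] [-0.5  0.2 -1.3]
y -0.105 [291. 216.] [187, 177, 175, 181, 204, 226, 190, 174, 159, 144, 158, 157, 157, 161, 169, 181, 162, 152, 153, 152, 140, 135]
y -0.09 [288. 214.] [203, 183, 172, 182, 189, 186, 168, 138, 120, 114, 141, 138, 139, 139, 136, 129, 124, 123, 127, 133, 137, 140]
y -0.075 [285. 213.] [189, 172, 171, 175, 182, 192, 198, 196, 183, 168, 170, 173, 166, 164, 167, 171, 172, 163, 147, 141, 138, 139]
y -0.06 [282. 212.] [176, 170, 169, 168, 177, 198, 232, 251, 252, 251, 242, 241, 242, 244, 247, 251, 253, 237, 212, 187, 161, 146]
y -0.045 [280. 211.] [186, 169, 166, 184, 207, 232, 250, 251, 250, 249, 242, 242, 242, 244, 247, 251, 245, 229, 206, 179, 155, 145]
y -0.03 [277. 209.] [183, 170, 168, 182, 201, 225, 240, 249, 248, 246, 238, 237, 237, 237, 239, 240, 237, 224, 198, 165, 156, 149]
```

Emit:
play_rows --increments '[[[-0.2, -0.01, 0, 0, 1], [-0.4, -0.01, 0, 0, 1], [-0.6, -0.02, 0, 0, 1], [-0.8, -0.02, 0, 0, 1], [-1, -0.03, 0, 0, 1], [-1.2, -0.03, 0, 0, 1], [-1.4, -0.04, 0, 0, 1], [-1.6, -0.04, 0, 0, 1]]]'

```text
t: 12.82
eef_pos: [0.5963, -0.1135, 0.0689]
eef_rot: [3.141, -0.0, -1.677]
ft_force: [-0.8, -1.1, -0.5]
gripper_width: 0.017
grasp_force: 59.4
```

```bash
python3 -c "
from edge import *
chks('s9',(-.04,-.025,-.01,.005,.02,.09))"
```

```text
[ 0.0301 -0.1868] [-0.8 -1.1 -0.5]
y -0.04 [279. 210.] [180, 172, 171, 185, 209, 210, 212, 227, 215, 181, 154, 157, 159, 159, 157, 162, 174, 180, 157, 133, 130, 137]
y -0.025 [276. 209.] [197, 180, 173, 178, 184, 181, 160, 129, 126, 120, 142, 141, 141, 139, 136, 142, 154, 150, 136, 130, 139, 143]
y -0.01 [273. 208.] [194, 173, 170, 180, 194, 198, 204, 205, 208, 211, 203, 202, 195, 195, 201, 205, 202, 176, 152, 142, 140, 141]
y 0.005 [270. 207.] [187, 186, 189, 183, 189, 214, 230, 231, 221, 225, 223, 230, 238, 233, 216, 191, 212, 219, 209, 178, 148, 151]
y 0.02 [268. 206.] [209, 206, 204, 204, 208, 216, 226, 233, 233, 233, 228, 227, 228, 229, 231, 231, 228, 220, 210, 200, 196, 195]
y 0.09 [255. 200.] [84, 81, 79, 78, 78, 78, 78, 74, 64, 59, 159, 158, 156, 155, 157, 158, 157, 154, 153, 156, 158, 159]
```

Emit:
play_rows --increments '[[[-0.2, -0.01, 0, 0, 1], [-0.4, -0.02, 0, 0, 1], [-0.6, -0.02, 0, 0, 1], [-0.8, -0.03, 0, 0, 1], [-1, -0.03, 0, 0, 1], [-1.2, -0.04, 0, 0, 1], [-1.4, -0.04, 0, 0, 1], [-1.6, -0.04, 0, 0, 1]]]'

```text
t: 13.88
eef_pos: [0.6047, -0.0501, 0.0689]
eef_rot: [-3.142, -0.0, -1.677]
ft_force: [-0.2, -2.0, -0.1]
gripper_width: 0.0168
grasp_force: 59.4
```

Emit:
play_rows --increments '[[[-0.07, 0, 0, 0, 1], [-0.14, -0.01, 0, 0, 1], [-0.2, -0.01, 0, 0, 1], [-0.2, -0.01, 0, 0, 1]]]'

```text
t: 14.38
eef_pos: [0.6056, -0.0441, 0.0693]
eef_rot: [3.141, -0.002, -1.678]
ft_force: [-0.9, -5.1, -0.2]
gripper_width: 0.0169
grasp_force: 59.5
```

```bash
python3 -c "
from edge import *
chks('s10',(.02,.09,.1,.12,.14,.16))
chk('t10')"
```

```text
[ 0.0319 -0.1167] [-0.9 -5.1 -0.2]
y 0.02 [268. 206.] [215, 204, 191, 180, 173, 164, 163, 166, 169, 170, 197, 198, 199, 200, 201, 199, 194, 189, 186, 186, 188, 191]
y 0.09 [255. 200.] [84, 81, 79, 79, 79, 78, 78, 73, 64, 58, 158, 157, 155, 155, 157, 158, 157, 154, 153, 155, 156, 157]
y 0.1 [254. 200.] [83, 83, 84, 85, 83, 80, 79, 79, 80, 80, 152, 152, 153, 153, 153, 150, 150, 153, 153, 153, 149, 148]
y 0.12 [250. 198.] [86, 87, 88, 88, 89, 89, 90, 90, 88, 88, 98, 97, 93, 96, 100, 99, 96, 93, 95, 98, 98, 95]
y 0.14 [247. 197.] [88, 88, 88, 88, 88, 88, 89, 89, 89, 88, 151, 151, 151, 151, 152, 152, 152, 152, 152, 153, 153, 152]
y 0.16 [244. 195.] [137, 133, 109, 93, 86, 88, 89, 89, 89, 90, 150, 151, 151, 151, 150, 149, 149, 149, 149, 148, 148, 148]
[ 0.0319 -0.1168] [-1.3 -4.8 -0.3]
side y=0.168 [208, 207, 206, 205, 180, 156, 144, 141, 142, 153, 163, 165]
side y=0.158 [184, 193, 200, 203, 203, 171, 141, 136, 141, 147, 156, 165]
side y=0.146 [196, 200, 204, 198, 180, 162, 150, 139, 131, 126, 120, 110]
side y=0.126 [189, 195, 200, 197, 194, 174, 148, 136, 142, 148, 155, 164]
side y=0.106 [176, 187, 195, 202, 195, 170, 148, 146, 144, 150, 161, 167]
front x -0.025 [124, 123, 123, 122, 121, 121, 119, 118, 117, 116, 114, 113, 111, 110, 108]
front x 0 [94, 94, 94, 93, 92, 92, 92, 91, 91, 91, 90, 89, 89, 89, 88]
front x 0.02 [80, 80, 79, 78, 78, 77, 75, 75, 74, 73, 71, 70, 68, 67, 66]
front x 0.04 [172, 184, 191, 197, 200, 194, 176, 123, 101, 128, 140, 143, 144, 145, 114]
front x 0.06 [198, 204, 208, 208, 207, 206, 178, 124, 123, 143, 143, 143, 144, 142, 134]
```

The pad is home: the gauge gives about 5 N of resistance and the side and front edges are on the expected lines. Now I'll withdraw the stick.

Emit:
play_rows --increments '[[[0.2, 0, 0, 0, 1], [0.7, 0, 0, 0, 1], [1.4, 0, 0, 0, 1], [2.2, 0, 0, 0, 1], [3, 0, 0, 0, 1], [3.2, 0.4, -0.8, 0, 1], [3.2, 1.2, -2, 0, 1], [3.2, 2.2, -3.3, 0, 1]]]'

```text
t: 15.48
eef_pos: [0.5053, -0.1619, 0.1994]
eef_rot: [3.141, -0.0, -1.679]
ft_force: [0.8, 1.3, -0.2]
gripper_width: 0.0168
grasp_force: 59.3
```

Run:
```python
from edge import *
st(); rows([.46,0.0,.24],-1.55); rows([.4765,.4045,.24],1.778-np.pi)
chks('s11',(.02,.035))
```

```text
{'t': 15.475, 'q': [0.0693, -0.1459, -0.1665, 0.0001, -1.5509, -0.1771], 'eef_pos': [0.5053, -0.1619, 0.1994], 'eef_rot': [3.1409, -0.0002, -1.6786], 'ft_force': [0.8406, 1.2889, -0.189], 'gripper_width': 0.0168, 'grasp_force': 59.3072}
row [-3.902  1.562 -1.015 -1.474]
row [-14.001   2.24   -1.015  -3.61 ]
[-0.0551 -0.2447] [ 0.8  1.3 -0.2]
y 0.02 [268. 206.] [216, 205, 192, 181, 175, 164, 164, 167, 170, 171, 169, 169, 166, 167, 167, 169, 170, 169, 176, 184, 190, 195]
y 0.035 [265. 204.] [79, 133, 197, 212, 218, 219, 213, 199, 201, 200, 191, 191, 195, 192, 193, 196, 198, 195, 193, 194, 194, 194]
```

Emit:
play_rows --increments '[[[-0.8, 1, -1, -0.3, 1], [-2.2, 1.5, -1, -0.6, 1], [-3.6, 1.6, -1, -1, 1], [-5, 1.7, -1, -1.3, 1], [-6.4, 1.8, -1, -1.7, 1], [-7.8, 1.9, -1, -2.1, 1], [-9.2, 2, -1, -2.5, 1], [-10.5, 2, -1, -2.8, 1]]]'

```text
t: 16.52
eef_pos: [0.472, 0.2667, 0.2388]
eef_rot: [-3.141, 0.001, -1.432]
ft_force: [0.4, -1.9, -1.5]
gripper_width: 0.0167
grasp_force: 59.5
```

Run:
```python
from edge import *
st(); rows([.4765,.4045,.038],1.778-np.pi)
```

```text
{'t': 16.525, 'q': [0.8852, -0.1151, -0.0671, -0.0001, -1.6176, -0.7462], 'eef_pos': [0.472, 0.2667, 0.2388], 'eef_rot': [-3.1408, 0.0009, -1.4318], 'ft_force': [0.4288, -1.9423, -1.4857], 'gripper_width': 0.0167, 'grasp_force': 59.5156}
row [-3.397 -0.59   5.02  -0.782]
```

Emit:
play_rows --increments '[[[-1.2, -0.2, 0, -0.3, 1], [-2.6, -0.4, 0, -0.6, 1], [-3.4, -0.6, 0.4, -0.8, 1], [-3.4, -0.6, 1.6, -0.8, 1], [-3.4, -0.6, 2.8, -0.8, 1], [-3.4, -0.6, 4, -0.8, 1], [-3.4, -0.6, 4.8, -0.8, 1], [-3.4, -0.6, 4.95, -0.8, 1]]]'

```text
t: 17.52
eef_pos: [0.4767, 0.4015, 0.0381]
eef_rot: [3.139, -0.003, -1.364]
ft_force: [0.4, -0.7, -1.3]
gripper_width: 0.017
grasp_force: 59.6
```

Emit:
play_rows --increments '[[[0, 0, 0, 0, 1], [0, 0, 0.05, 0, 1], [0, 0, 0.08, 0, 1], [0, 0, 0.08, 0, 1]]]'

```text
t: 18.02
eef_pos: [0.477, 0.4035, 0.0377]
eef_rot: [-3.141, 0.0, -1.363]
ft_force: [0.3, -0.1, -2.0]
gripper_width: 0.0168
grasp_force: 59.6
```

Emit:
play_rows --increments '[[[0, 0, 0.02, 0, 1], [0, 0, 0.04, 0, 1], [0, 0, 0.04, 0, 1]]]'

```text
t: 18.4
eef_pos: [0.4771, 0.4035, 0.0373]
eef_rot: [-3.141, 0.0, -1.363]
ft_force: [-3.3, -1.3, 6.6]
gripper_width: 0.0169
grasp_force: 60.7
```

Contact with the counter. Now I'll release and lift straight up.

Emit:
play_rows --increments '[[[0, 0, 0, 0, 0.7], [0, 0, 0, 0, 0.4], [0, 0, 0, 0, 0.1], [0, 0, 0, 0, 0], [0, 0, -0.3, 0, 0], [0, 0, -1.2, 0, 0], [0, 0, -2.5, 0, 0], [0, 0, -4, 0, 0]]]'

```text
t: 19.4
eef_pos: [0.4767, 0.4028, 0.1975]
eef_rot: [3.141, -0.001, -1.363]
ft_force: [-0.2, 1.2, 0.4]
gripper_width: 0.0855
grasp_force: 0.0
```

Emit:
play_rows --increments '[[[0, 0, -1.4, 0, 0.5], [0, 0, -2.9, 0, 1], [0, 0, -4, 0, 1], [0, 0, -4, 0, 1], [0, 0, -4, 0, 1]]]'

```text
t: 20.02
eef_pos: [0.4767, 0.4033, 0.3557]
eef_rot: [3.141, 0.0, -1.363]
ft_force: [0.1, 0.7, -0.9]
gripper_width: 0.0002
grasp_force: 0.0
```

Run:
```python
from edge import *
st()
t=camera("top");f=t["frame"].astype(int)
s=camera("scene")
# stick: orange mask compare to initial
for n,c in (("top",t),("scene",s)):
    o=ld(n+"0")["frame"].astype(int)
    m=lambda f:(f[:,:,0]-f[:,:,2]>50)&(f[:,:,0]-f[:,:,1]>25)&(f[:,:,0]<215)
    x0,y0,x1,y1=(115,190,172,222) if n=="top" else (150,190,195,220)
    for g in (o,f if n=="top" else s["frame"].astype(int)):
        v,u=np.nonzero(m(g)[y0:y1,x0:x1]);print(n,len(u),u.mean()+x0,v.mean()+y0,u.min()+x0,u.max()+x0)
lev=.154+.108*np.sin(1.1435)
L=cw(.0,.045+.108*np.cos(1.1435)); print("lever",L,lev)
rows([*cw(0,.05),.32],-1.679)
chk("t12")
```

```text
{'t': 20.025, 'q': [1.0221, 0.1528, 0.4196, -0.0004, -1.8376, -0.8146], 'eef_pos': [0.4767, 0.4033, 0.3557], 'eef_rot': [3.1413, 0.0003, -1.3632], 'ft_force': [0.122, 0.7117, -0.926], 'gripper_width': 0.0002, 'grasp_force': 0.0}
top 269 139.13011152416357 205.25650557620818 120 167
top 165 148.36363636363637 203.3272727272727 130 168
scene 249 175.11244979919678 204.54618473895582 154 190
scene 252 174.8293650793651 204.1984126984127 154 190
lever [0.59617486 0.16463352] 0.2522896669202892
row [ 7.396 -1.386  0.86   3.619]
[-0.1445  0.314 ] [0.4 0.7 0.1]
side y=0.599 [6, 7, 8, 9, 10, 11, 12, 12, 11, 11, 11, 11]
side y=0.589 [7, 8, 9, 10, 11, 11, 11, 11, 11, 12, 12, 12]
side y=0.577 [10, 11, 11, 10, 10, 10, 11, 11, 11, 11, 11, 11]
side y=0.557 [10, 10, 10, 10, 11, 12, 15, 25, 36, 44, 49, 52]
side y=0.537 [8, 8, 7, 13, 23, 32, 40, 47, 49, 49, 49, 49]
front x -0.025 [78, 65, 65, 55, 38, 27, 16, 12, 12, 12, 11, 11, 12, 11, 10]
front x 0 [84, 93, 112, 131, 148, 161, 168, 172, 173, 174, 174, 174, 174, 174, 174]
front x 0.02 [34, 35, 36, 37, 38, 39, 41, 42, 43, 44, 43, 43, 43, 44, 45]
front x 0.04 [121, 81, 36, 31, 32, 32, 32, 32, 33, 32, 32, 32, 32, 32, 33]
front x 0.06 [9, 9, 8, 8, 8, 8, 8, 7, 6, 7, 8, 8, 8, 10, 10]
```

The stick lies flat in its original place; the scene centroid matches to 0.3 px. Next I'll go above the lever handle with the fingers shut.

```bash
python3 -c "
from h import *
rows([*cw(0,.09),.32],-1.679)"
```

```text
row [ 6.446 -1.695  0.857  3.62 ]
```

Emit:
play_rows --increments '[[[1.4, -0.4, 0, 0.7, 1], [2.8, -0.8, 0, 1.4, 1], [4.2, -1.1, 0, 2.2, 1], [5.6, -1.5, 0, 3, 1], [6.45, -1.7, 0.3, 3.62, 1], [6.45, -1.7, 0.85, 3.62, 1], [6.45, -1.7, 0.85, 3.62, 1], [6.45, -1.7, 0.85, 3.62, 1]]]'

```text
t: 21.18
eef_pos: [0.5965, 0.165, 0.3223]
eef_rot: [-3.141, -0.0, -1.679]
ft_force: [-0.7, 0.1, 0.8]
gripper_width: -0.0
grasp_force: 0.0
```

```bash
python3 -c "
from h import *
st();s=sensors.state();print(wc(s['eef_pos']))
for a in (65.5,60,50,40,30,20,10,5,3):
    r=np.radians(a);print(a);rows([*cw(0,.045+.108*np.cos(r)),.154+.108*np.sin(r)+.017],-1.679)"
```

```text
{'t': 21.175, 'q': [0.5934, 0.1165, 0.317, 0.0007, -1.7712, -0.7011], 'eef_pos': [0.5965, 0.165, 0.3223], 'eef_rot': [-3.1411, -0.0005, -1.6787], 'ft_force': [-0.7388, 0.0789, 0.7873], 'gripper_width': -0.0, 'grasp_force': 0.0}
[0.00030534 0.09019143]
65.5
row [0.01  0.008 1.325 0.004]
60
row [-0.22   0.008  1.443  0.004]
50
row [-0.606  0.008  1.713  0.004]
40
row [-0.939  0.008  2.046  0.004]
30
row [-1.208  0.007  2.432  0.004]
20
row [-1.407  0.007  2.858  0.004]
10
row [-1.529  0.007  3.313  0.004]
5
row [-1.56   0.007  3.546  0.004]
3
row [-1.567  0.007  3.64   0.004]
```

Emit:
play_rows --increments '[[[0.05, 0, 0.8, 0, 1], [0.05, 0, 1.25, 0, 1], [0.02, 0, 1.38, 0, 1], [-0.15, 0, 1.47, 0, 1], [-0.3, 0, 1.58, 0, 1], [-0.45, 0, 1.68, 0, 1], [-0.45, 0, 1.68, 0, 1]]]'

```text
t: 22.05
eef_pos: [0.599, 0.185, 0.2573]
eef_rot: [-3.138, 0.004, -1.677]
ft_force: [-0.4, 3.7, 5.4]
gripper_width: 0.0002
grasp_force: 3.0
```

```bash
python3 -c "
from h import *
st();s=sensors.state();print(wc(s['eef_pos']))
for a in (50,40,30,20,10,5,3):
    r=np.radians(a);print(a);rows([*cw(0,.045+.108*np.cos(r)),.154+.108*np.sin(r)+.017],-1.679)
c=camera('scene');f=c['frame'].astype(int).sum(2);P=[ (a,f[tuple(proj(c,[*cw(-.028,.045+.108*np.cos(np.radians(a))),.154+.108*np.sin(np.radians(a))]).round().astype(int)[::-1])]) for a in range(35,75,3)];print(P)"
```

```text
{'t': 22.05, 'q': [0.6183, 0.1101, 0.1912, -0.0001, -1.6466, -0.7244], 'eef_pos': [0.599, 0.185, 0.2573], 'eef_rot': [-3.1377, 0.0035, -1.6768], 'ft_force': [-0.4191, 3.7393, 5.446], 'gripper_width': 0.0002, 'grasp_force': 3.0069}
[0.00060715 0.11030247]
50
row [-0.103  0.015  0.088  0.025]
40
row [-0.436  0.014  0.421  0.025]
30
row [-0.706  0.014  0.806  0.025]
20
row [-0.905  0.013  1.233  0.025]
10
row [-1.026  0.013  1.688  0.025]
5
row [-1.057  0.013  1.921  0.025]
3
row [-1.064  0.013  2.015  0.025]
[(35, np.int64(294)), (38, np.int64(292)), (41, np.int64(294)), (44, np.int64(307)), (47, np.int64(307)), (50, np.int64(79)), (53, np.int64(87)), (56, np.int64(91)), (59, np.int64(91)), (62, np.int64(98)), (65, np.int64(94)), (68, np.int64(87)), (71, np.int64(78)), (74, np.int64(111))]
```

Emit:
play_rows --increments '[[[-0.15, 0, 0.15, 0, 1], [-0.3, 0, 0.3, 0, 1], [-0.45, 0, 0.48, 0, 1], [-0.6, 0, 0.68, 0, 1], [-0.72, 0, 0.88, 0, 1], [-0.82, 0, 1.08, 0, 1], [-0.92, 0, 1.28, 0, 1], [-0.92, 0, 1.28, 0, 1]]]'

```text
t: 23.1
eef_pos: [0.602, 0.2192, 0.2018]
eef_rot: [3.139, -0.002, -1.679]
ft_force: [-0.4, 0.0, -0.0]
gripper_width: 0.0001
grasp_force: 0.0
```

```bash
python3 -c "
from h import *
st();s=sensors.state();print(wc(s['eef_pos']))
for a in (10,5,3):
    r=np.radians(a);print(a);rows([*cw(0,.045+.108*np.cos(r)),.154+.108*np.sin(r)+.017],-1.679)"
```

```text
{'t': 23.1, 'q': [0.6608, 0.1492, 0.1334, -0.0001, -1.5579, -0.769], 'eef_pos': [0.602, 0.2192, 0.2018], 'eef_rot': [3.1394, -0.002, -1.679], 'ft_force': [-0.4037, 0.0345, -0.0303], 'gripper_width': 0.0001, 'grasp_force': 0.0}
[-8.27736097e-05  1.44605943e-01]
10
row [-0.169 -0.002  0.301 -0.   ]
5
row [-0.2   -0.002  0.535 -0.   ]
3
row [-0.206 -0.002  0.629 -0.   ]
```

```bash
cat > lev.py <<'E'
from h import *
def lev():
    for n in ("scene","top"):
        c=camera(n);f=c['frame'].astype(int).sum(2)
        for x in (-.03,.03):
            print(n,x,[(a,int(f[tuple(proj(c,[*cw(x,.045+.108*np.cos(np.radians(a))),.154+.108*np.sin(np.radians(a))]).round().astype(int)[::-1])])) for a in range(0,72,4)])
E
python3 -c "
from lev import *
lev()"
```

```text
scene -0.03 [(0, 705), (4, 702), (8, 707), (12, 582), (16, 80), (20, 89), (24, 173), (28, 152), (32, 300), (36, 113), (40, 99), (44, 105), (48, 91), (52, 283), (56, 238), (60, 235), (64, 264), (68, 268)]
scene 0.03 [(0, 339), (4, 637), (8, 515), (12, 109), (16, 92), (20, 88), (24, 258), (28, 243), (32, 246), (36, 293), (40, 289), (44, 289), (48, 287), (52, 268), (56, 313), (60, 316), (64, 311), (68, 285)]
top -0.03 [(0, 106), (4, 106), (8, 78), (12, 78), (16, 78), (20, 89), (24, 89), (28, 82), (32, 251), (36, 503), (40, 561), (44, 601), (48, 578), (52, 534), (56, 569), (60, 543), (64, 550), (68, 544)]
top 0.03 [(0, 120), (4, 109), (8, 109), (12, 109), (16, 95), (20, 138), (24, 138), (28, 101), (32, 46), (36, 48), (40, 48), (44, 277), (48, 553), (52, 533), (56, 543), (60, 563), (64, 534), (68, 556)]
```

The handle is at about 17°, right under the tip. I'll press it on down.

Emit:
play_rows --increments '[[[-0.08, 0, 0.12, 0, 1], [-0.14, 0, 0.24, 0, 1], [-0.17, 0, 0.36, 0, 1], [-0.2, 0, 0.46, 0, 1], [-0.2, 0, 0.54, 0, 1], [-0.2, 0, 0.58, 0, 1], [-0.2, 0, 0.58, 0, 1]]]'

```text
t: 24.08
eef_pos: [0.6035, 0.2277, 0.1807]
eef_rot: [-3.141, 0.001, -1.679]
ft_force: [-1.0, 0.8, 3.6]
gripper_width: 0.0001
grasp_force: 2.2
```

```bash
python3 -c "
from lev import *
st();lev()"
```

```text
{'t': 24.075, 'q': [0.6703, 0.159, 0.106, -0.0001, -1.5163, -0.7783], 'eef_pos': [0.6035, 0.2277, 0.1807], 'eef_rot': [-3.1406, 0.001, -1.6788], 'ft_force': [-0.9834, 0.8034, 3.6363], 'gripper_width': 0.0001, 'grasp_force': 2.1624}
scene -0.03 [(0, 451), (4, 126), (8, 64), (12, 109), (16, 382), (20, 190), (24, 120), (28, 89), (32, 111), (36, 105), (40, 100), (44, 105), (48, 129), (52, 106), (56, 105), (60, 101), (64, 100), (68, 89)]
scene 0.03 [(0, 244), (4, 98), (8, 112), (12, 241), (16, 238), (20, 237), (24, 249), (28, 243), (32, 250), (36, 295), (40, 287), (44, 290), (48, 287), (52, 264), (56, 314), (60, 315), (64, 308), (68, 284)]
top -0.03 [(0, 112), (4, 112), (8, 84), (12, 84), (16, 84), (20, 41), (24, 41), (28, 225), (32, 481), (36, 502), (40, 560), (44, 600), (48, 577), (52, 534), (56, 569), (60, 543), (64, 548), (68, 543)]
top 0.03 [(0, 46), (4, 84), (8, 84), (12, 84), (16, 150), (20, 47), (24, 47), (28, 48), (32, 49), (36, 252), (40, 574), (44, 534), (48, 551), (52, 530), (56, 541), (60, 563), (64, 532), (68, 555)]
```

Emit:
play_rows --increments '[[[0, 0, 0.05, 0, 1], [0, 0, 0.1, 0, 1], [0, 0, 0.13, 0, 1], [0, 0, 0.13, 0, 1]]]'

```text
t: 24.68
eef_pos: [0.6038, 0.2277, 0.1801]
eef_rot: [-3.137, 0.003, -1.678]
ft_force: [-7.9, 1.5, 19.4]
gripper_width: 0.0003
grasp_force: 10.0
```

That is the hard stop: 19 N at the 5° position. I'll lift off and verify.

Emit:
play_rows --increments '[[[0, 0, -0.2, 0, 1], [0, 0, -1, 0, 1], [0, 0, -2.4, 0, 1], [-1, 0, -3.5, 0, 1], [-2.5, 0, -3.5, 0, 1], [-4, 0, -3.5, 0, 1], [-4, 0, -3.5, 0, 1], [-4, 0, -3.5, 0, 1]]]'

```text
t: 25.68
eef_pos: [0.6207, 0.3865, 0.3131]
eef_rot: [3.14, -0.002, -1.679]
ft_force: [0.1, -0.9, 0.2]
gripper_width: 0.0001
grasp_force: 0.0
```

```bash
python3 -c "
from lev import *
st();lev()
c=camera('top');g=cv2.cvtColor(c['frame'],cv2.COLOR_RGB2GRAY).astype(np.float32)
for y in (.1,.12,.14,.16):
    P=np.array([proj(c,[*cw(x,y),.043]) for x in np.arange(.066,.082,.0015)],np.float32);print(y,cv2.remap(g,P[None,:,0],P[None,:,1],1)[0].astype(int).tolist())
s=camera('scene')['frame'].astype(int);m=(s[:,:,0]-s[:,:,2]>50)&(s[:,:,0]-s[:,:,1]>25)&(s[:,:,0]<215)
v,u=np.nonzero(m[190:220,150:195]);print(len(u),u.mean()+150,v.mean()+190)
o=ld('scene0')['frame'].astype(int);d=np.abs(s-o).sum(2)
for n,P in dict(spool=[.654,-.195,.02],chalk=[.576,-.202,.004],tin=[.37,-.162,.01],stapler=[.467,-.379,.02],clipb=[.371,-.034,.006]).items():
    q=proj(ld('scene0'),P).astype(int);print(n,d[q[1]-12:q[1]+12,q[0]-15:q[0]+15].mean().round(1))"
```

```text
{'t': 25.675, 'q': [0.829, 0.4418, 0.692, 0.0001, -1.8238, -0.9371], 'eef_pos': [0.6207, 0.3865, 0.3131], 'eef_rot': [3.14, -0.0023, -1.6789], 'ft_force': [0.1379, -0.8597, 0.2088], 'gripper_width': 0.0001, 'grasp_force': 0.0}
scene -0.03 [(0, 439), (4, 124), (8, 64), (12, 108), (16, 366), (20, 186), (24, 159), (28, 143), (32, 288), (36, 288), (40, 284), (44, 285), (48, 286), (52, 238), (56, 232), (60, 234), (64, 250), (68, 262)]
scene 0.03 [(0, 242), (4, 100), (8, 113), (12, 235), (16, 234), (20, 234), (24, 243), (28, 240), (32, 241), (36, 284), (40, 280), (44, 277), (48, 284), (52, 266), (56, 303), (60, 308), (64, 298), (68, 275)]
top -0.03 [(0, 323), (4, 323), (8, 94), (12, 94), (16, 94), (20, 60), (24, 60), (28, 222), (32, 478), (36, 498), (40, 556), (44, 595), (48, 574), (52, 531), (56, 566), (60, 538), (64, 547), (68, 541)]
top 0.03 [(0, 106), (4, 106), (8, 106), (12, 106), (16, 408), (20, 426), (24, 426), (28, 564), (32, 596), (36, 519), (40, 571), (44, 530), (48, 549), (52, 527), (56, 537), (60, 559), (64, 530), (68, 551)]
0.1 [180, 191, 199, 203, 207, 185, 159, 148, 148, 151, 160]
0.12 [180, 190, 199, 196, 186, 174, 157, 142, 148, 156, 162]
0.14 [184, 192, 200, 207, 186, 164, 150, 145, 142, 154, 164]
0.16 [188, 197, 203, 207, 203, 171, 140, 140, 145, 152, 161]
255 174.63529411764705 204.1764705882353
spool 14.7
chalk 13.7
tin 15.1
stapler 14.8
clipb 14.2
```

```bash
python3 -c "
from plant import bot
print(bot.job_done())"
```

```text
the job is handed in; nothing more can be done
None
```

I handed the job in after 25.7 s. The pad is square against the fence and home at the back gauge, the lever is at its stop with the clamp bar down, the stick is flat on the counter where it started, and none of the bystanders I could check had moved; the clamp force itself and one clip were not checked.

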